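# Unmould a brittle wax puck

### The arm

A 6-joint arm with a two-finger parallel gripper is mounted at the origin on a cart in front of the work surface, level with it; the furniture and walls round the work are solid. World frame = base frame: x ahead of the robot, y to its left, z up, the work surface at z = 0. Lengths are in m, angles in rad, forces in N, time in s.
With the tool pointing down it reaches from about 0.35 to 0.975 m from the base axis. Payload 4.9 kg.
Tool frame: the origin (TCP) lies between the finger pads; the fingertips stand 19 mm ahead of it and the grasp point (between the pads) is the TCP; z points along the fingers, y is the line along which they close (so a half turn about z gives the same grasp; the last joint's range is limited). The gripper opens to 85 mm and grips with 20 to 120 N. Pads are 22 mm wide; open, the fingers measure 114 mm over their backs; the gripper's body (76 mm by 85 mm) begins 54 mm behind the grasp point. The pads swing forward as they close: fully open they stand 13 mm farther back than shut.
Start: joints at [-1.394, 0.053, 1.613, -0, 1.476, -0.119], TCP at [0.182, -0.598, 0.25] pointing down, gripper open.
Joint ranges: [-3.01, 3.01], [-1.01, 2.22], [0.06, 2.58], [-1.02, 4.17], [0.09, 2.62], [-3.14, 3.14]. Speed limits (rad/s): [2.57, 2.57, 3.14, 3.14, 3.14, 3.14].

### API

Orientations are given as a rotation vector (axis times angle).
In Python, from station import ctrl gives the robot as it stands. The module is installed in compiled form; this text tells all that it offers.
- The arm moves only by the tool servo_tool, never from a script. Its argument "increments" is a list that holds one entry, the list of rows, each a list of 5 numbers: the finger opening in cm, from 0 to 8.54, then the shift along the tool's x, y, z in cm, then the turn about the tool's z in degrees. A call has 1 to 5 rows; each row is the pose to reach, as a shift and turn from the pose commanded when the call began, along the tool's axes at that moment; what a row does not reach only later rows make up. A row lasts 1/10 s, in which the tool goes at most 50 mm and 8.59 degrees, less where a joint would pass 70% of its speed; a pose out of reach is approached as far as the arm can. A call with a gripper value outside its range is refused whole. The fingers move at their own pace and stop on an object; "newtons" is the grip in N (left out, the last holds). Time passes only in rows, so rows that repeat a pose let the fingers close. It gives the time, the measured TCP pose, the force, the opening and the grip force at its end, in the units of the state.
- ctrl.get_obs(): the state, without advancing time (a new reading comes with each control period).
- ctrl.get_image(name): name is "side" or "top" or "wrist"; returns a dict with "img" (400x640x3 uint8, red, green, blue), "fx", "fy", "cx", "cy" (pixels), "k1" (the pictures are not rectified: a ray, as slopes to the right and down, at radius r is drawn at 1 + k1 r^2 times it, then the intrinsics apply), "rvec" (rotation vector, rad) and "tvec" (3), from world to camera coordinates, as OpenCV has them; the wrist camera has in their place "mount" (4x4, takes a point from camera to tool coordinates, whose origin is the TCP and whose axes are the flange's). Camera axes: x right, y down, z forward; pixel columns grow to the right and rows downward; lengths in m; the calibration is good to about 2 mm. A picture is of the moment at which its call begins: read the wrist's pose just before it. There is no depth.
- ctrl.finish_job(): hands the job in; it is judged then, once.
The state is a dict: "t": time; "q": joint angles; "dq": joint speeds; "effort": joint torques, N m; "tool_pos": TCP position; "tool_rot": TCP orientation; "contact_force": force on the tool from outside, world axes, zero at the start; "wrist_torque": the same for the moment, N m; "opening": finger opening in m; "grip_force": force on a finger pad.
Only numpy, scipy, OpenCV 4.12 (cv2) and the standard library are available. Lean on these libraries where they do the work, as an engineer would, in place of code of your own. Each camera call takes 0.05 s, during which the arm holds its last target. There are 200 camera calls.

### The job

Free the dark red sealing-wax puck from the mould: press the mould ring fully down on its ejector stand, so that the fixed post pushes the loose base and the puck up through the ring, then take the puck (without its base disc) from above and set it down flat on the free half of the oval tray. The wax is brittle: grip it lightly, with no more than 35 N per finger, and put it down gently, without dropping it or pressing it hard onto the tray. Leave the green puck, the glass and the bottle as they are.

Things in the scene. Friction and masses are not known exactly. Their poses are not given: they have to be found in the camera images.
- puck: dark red sealing-wax puck, a plain upright cylinder 54 mm in diameter and 26 mm high, about 70 g, brittle; origin at the centre of its underside, z up. It starts sunk inside the mould ring, standing loose on the base disc, its top 1 to 4 mm below the ring's rim. The clearance to the ring is 2 mm all round.
- disc: loose steel base disc, 55 mm in diameter, 4 mm thick, lying on the post under the puck; origin at the centre of its underside. It stays on the post when the puck is lifted.
- stand: fixed dark steel ejector stand on the table: foot plate 96 mm (x) by 156 mm (y), 12 mm thick, with a fixed upright post 44 mm in diameter whose top is 48 mm above the table; origin under the post's axis at table height; z up, y through the two press lugs of the ring
- ring (a joint): downward travel (m) of the aluminium mould ring on the stand: 0 = top, 0.030 = fully down on its stop. Slides straight down; a press of about 5 N moves it; it stays where left. Ring: outer diameter 70, inner 58, height 37 mm; rim 82 mm above the table at 0, and 52 mm at 0.030, level with the puck's underside, so that the puck stands bare above the rim.
- pad_left (a point): centre of the top face of the press lug at the stand's +y side, 60 mm from the ring's axis, level with the rim; it moves with the ring. The lug is 30 mm wide (x), 8 mm thick and reaches to 73 mm from the axis; its black pad is 26 by 24 mm. Pressing one lug alone is enough.
- pad_right (a point): the same on the stand's -y side
- tray: fixed enamelled oval tray, 126 mm (x) by 172 mm (y), dark blue with a pattern; origin at the centre of its underside; the flat floor is 2 mm above the table, 100 mm by 144 mm; its low rim stands 12 mm high. (A fixed wooden drawer box, 118 mm high, stands near the robot at world x 0.21 to 0.41, y -0.11 to 0.07 m: carry things well above it.)
- tray_free_spot (a point): centre of the tray's free half, on its floor: 36 mm from the tray's centre toward the tray's -y end
- green_puck: dark green wax puck of the same size, loose, standing on the other half of the tray, 36 mm from its centre toward its +y end; origin at the centre of its underside
- tumbler: clear drinking glass, 80 mm wide, 90 mm high, loose, at the back of the table; origin at the centre of its underside
- green_bottle: green wine bottle, 73 mm wide, 296 mm high, loose, at the back left of the table; origin at the centre of its underside
Things that resemble listed ones, but are neither listed nor needed, are in the scene too. What is shaped like the puck but blue, orange or purple is not meant.

How it is judged:
By the outcome, as a careful person would: the job done as asked, in the order asked, and still so for the second after the job is handed in, with the robot touching nothing.
It also fails if it takes over 58 s, if anything falls off the work surface, if the arm or the gripper's body presses on something with over 40 N, if the wrist force passes 120 N, or if a joint passes its speed limit or range.

## Working session

There is one attempt and no reset: what is moved stays moved. The work goes in short steps, Python scripts to look and compute and a tool call to move; the robot and the scene stay as the last step left them, time stands still between calls to the robot, and variables do not carry over. Pictures are saved under pics/ and viewed, at most 10 in all, crops included, and the job is handed in when it is done.

Besides the shell and the picture viewer there is one more tool, called after "Request:" as name(argument=value, ...), one argument or row to a line, values as JSON. servo_tool: Moves the arm, as the interface text tells. Its arguments: {"type":"object","properties":{"increments":{"type":"array"},"newtons":{"type":"number"}},"required":["increments"]}

```bash
mkdir -p pics; cat > h.py <<'E'
import numpy as np,cv2
from scipy.spatial.transform import Rotation as R
from station import ctrl
def cam(name):
    o=ctrl.get_obs(); d=ctrl.get_image(name)
    if 'mount' in d:
        T=np.eye(4);T[:3,:3]=R.from_rotvec(o['tool_rot']).as_matrix();T[:3,3]=o['tool_pos']
        M=T@np.array(d['mount']);d['Rc'],d['c']=M[:3,:3],M[:3,3]
    else:
        Rm=R.from_rotvec(np.ravel(d['rvec'])).as_matrix();d['Rc']=Rm.T;d['c']=-Rm.T@np.ravel(d['tvec'])
    return d
def ray(d,u,v):
    K=np.array([[d['fx'],0,d['cx']],[0,d['fy'],d['cy']],[0,0,1.]])
    p=cv2.undistortPoints(np.array([[[u,v]]],float),K,np.array([d['k1'],0,0,0.]))[0,0]
    return d['Rc']@np.array([p[0],p[1],1])
def onz(d,u,v,z):
    r=ray(d,u,v);return d['c']+r*(z-d['c'][2])/r[2]
def save(d,n,box=None,s=1):
    im=d['img'][...,::-1]
    if box: im=im[box[1]:box[3],box[0]:box[2]]
    cv2.imwrite('pics/'+n,cv2.resize(im,None,fx=s,fy=s,interpolation=cv2.INTER_CUBIC))
E
python3 - <<'E'
from h import *
import pickle
for n in('top','side'):
    d=cam(n);save(d,n+'.png');pickle.dump(d,open(n+'.pkl','wb'));print(n,d['c'],d['Rc'][:,2])
print(ctrl.get_obs())
E
```

```text
top [-0.13491181  0.22181095  1.3486485 ] [ 0.50095941 -0.1405475  -0.85398248]
side [ 0.5272919  -0.83481597  0.86722868] [ 0.06642901  0.73389323 -0.67600881]
{'t': 0.1, 'q': array([-1.39401338e+00,  5.33238103e-02,  1.61416166e+00, -2.81117190e-05,
        1.47600688e+00, -1.19000302e-01]), 'dq': array([-1.07336645e-03, -3.84480774e-03, -3.92617257e-03,  2.35926761e-04,
       -3.63399798e-04,  5.81464606e-05]), 'effort': array([-6.40897397e-04, -3.94902456e+01, -3.71366394e+01, -2.44492994e-04,
        3.87814376e-03, -6.88987129e-06]), 'tool_pos': array([ 0.18207957, -0.59733273,  0.24916252]), 'tool_rot': array([-3.10542088e+00, -4.62647899e-01,  1.30059341e-04]), 'contact_force': array([-0.5161111 , -0.10998069,  0.63891966]), 'wrist_torque': array([0.02750818, 0.01528352, 0.0115965 ]), 'grip_force': 0.0, 'opening': 0.08512589681696746}
```

View pics/top.png

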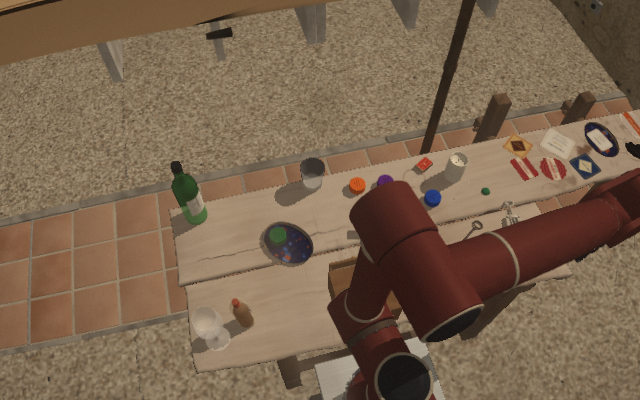

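View pics/side.png

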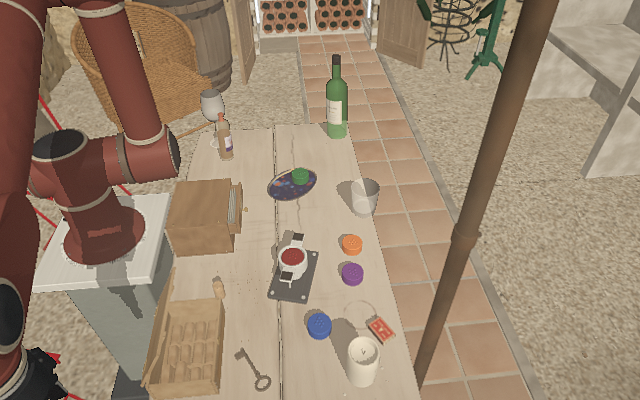

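The side view shows the dark red puck in the ring at (293,257), with lugs at about (297,240) and (287,279). The tray is at (292,184) with the green puck at (300,176). The puck-shaped candidates are orange (352,245), purple (352,274), blue (319,326), green (300,176) and dark red in the ring (293,257). Only the last is dark red and sits in the mould. Next I measure it and confirm in a crop.

```bash
python3 - <<'E'
from h import *
import pickle
s=pickle.load(open('side.pkl','rb'));t=pickle.load(open('top.pkl','rb'))
save(s,'crop.png',(240,150,370,310),3.7)
def blobs(d,m,z,box,mina=15):
    mm=np.zeros(m.shape,np.uint8);x0,y0,x1,y1=box;mm[y0:y1,x0:x1]=m[y0:y1,x0:x1]
    n,l,st,c=cv2.connectedComponentsWithStats(mm)
    for i in range(1,n):
        if st[i,4]>=mina: print(st[i],c[i].round(1),onz(d,*c[i],z).round(4))
H=cv2.cvtColor(s['img'],cv2.COLOR_RGB2HSV);h,S,V=cv2.split(H)
print('red');blobs(s,(((h<8)|(h>172))&(S>130)),.079,(265,225,325,305))
print('black');blobs(s,(V<50),.082,(265,225,325,305))
print('blue tray');blobs(s,((h>105)&(h<150)&(S>50)),.012,(255,160,325,205))
print('green');blobs(s,((h>45)&(h<90)&(S>80)),.028,(270,160,325,205))
H=cv2.cvtColor(t['img'],cv2.COLOR_RGB2HSV);h,S,V=cv2.split(H)
print('top green');blobs(t,((h>45)&(h<90)&(S>80)),.028,(250,215,320,270))
m=((h>105)&(h<150)&(S>50));print('top tray');blobs(t,m,.012,(250,215,320,270))
for d,b in((s,(255,160,325,205)),(t,(250,215,320,270))):
    h,S,V=cv2.split(cv2.cvtColor(d['img'],cv2.COLOR_RGB2HSV))
    m=((S>75)&(V<150)&(h>40)).astype(np.uint8);mm=m*0;mm[b[1]:b[3],b[0]:b[2]]=m[b[1]:b[3],b[0]:b[2]]
    c=max(cv2.findContours(mm,0,2)[0],key=cv2.contourArea)
    P=np.array([onz(d,*p[0],.012)[:2] for p in cv2.convexHull(c)],np.float32)
    print('tray ellipse m',cv2.fitEllipse(P*1000))
E
```

```text
red
[282 248  22  17 292] [292.2 256.1] [ 0.5132 -0.1981  0.079 ]
black
blue tray
[309 178   6   4  17] [311.6 179.3] [0.5865 0.1521 0.012 ]
[278 181  12   6  27] [284.3 183.4] [0.5014 0.1423 0.012 ]
green
[292 168  17  17 232] [300.1 175.8] [0.5515 0.1539 0.028 ]
top green
[269 228  18  15 199] [277.7 234.5] [0.5509 0.17   0.028 ]
top tray
[289 229  22  31 281] [300.8 245.2] [0.5056 0.1086 0.012 ]
[283 247   8   9  32] [286.2 250.6] [0.4987 0.156  0.012 ]
tray ellipse m ((551.7247314453125, 172.81700134277344), (56.43720245361328, 82.51701354980469), 4.421293258666992)
tray ellipse m ((557.5424194335938, 168.56210327148438), (51.534996032714844, 59.68650436401367), 131.96974182128906)
```

View pics/crop.png

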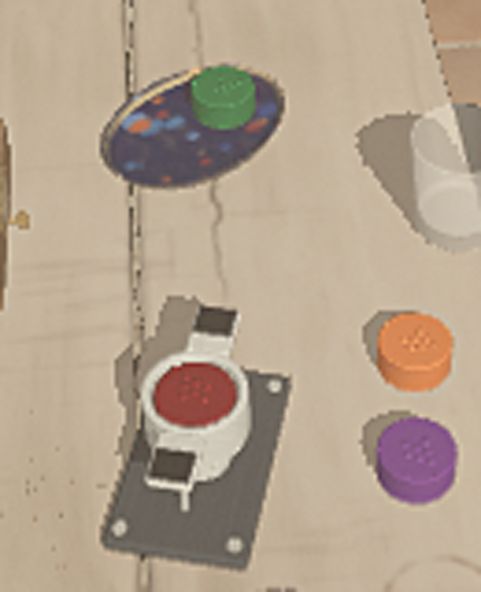

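The crop confirms the dark red puck in the ring, with black lug pads at crop (217,321) and (172,467). The tray is the oval bounded by crop (100,145), (286,103) and (185,188). The glass stands to its right.

```bash
python3 - <<'E'
from h import *
import pickle
s=pickle.load(open('side.pkl','rb'))
f=lambda u,v:(u/3.7+240-.4,v/3.7+150-.4)
a=onz(s,*f(217,321),.082);b=onz(s,*f(172,467),.082)
print('pads',a,b,(a+b)/2,np.linalg.norm(a-b),np.degrees(np.arctan2(*(a-b)[1::-1])))
P=np.array([onz(s,*f(*p),.012)[:2] for p in[(100,145),(115,112),(150,83),(195,67),(270,80),(286,103),(270,140),(235,172),(185,188),(130,178)]],np.float32)
e=cv2.fitEllipse(P*1000);print(e)
g=onz(s,*f(223,85),.028);print('green',g)
c=np.array(e[0])/1000;print('free by mirror',2*c-g[:2],np.linalg.norm(c-g[:2]))
o=ctrl.get_obs();print(R.from_rotvec(o['tool_rot']).as_matrix().round(3),np.array(cam('wrist')['mount']).round(3))
E
```

```text
pads [ 0.53115019 -0.14002959  0.082     ] [ 0.49668756 -0.25571644  0.082     ] [ 0.51391887 -0.19787302  0.082     ] 0.1207108974254785 73.41142763002149
((525.618896484375, 141.22940063476562), (133.80177307128906, 168.40560913085938), 133.0662078857422)
green [0.55182899 0.16946421 0.028     ]
free by mirror [0.4994088  0.11299459] 0.038524969548274446
[[ 0.957  0.291 -0.   ]
 [ 0.291 -0.957  0.002]
 [ 0.    -0.002 -1.   ]] [[-0.    -0.966 -0.258  0.066]
 [ 1.    -0.    -0.     0.001]
 [ 0.    -0.258  0.966 -0.124]
 [ 0.     0.     0.     1.   ]]
```

Request:
servo_tool(
  increments=[
    [[0,8,-4.7,0,-6],[0,12,-7,0,-12],[0,16,-9.4,0,-18],[0,20,-11.7,0,-24],[0,20,-11.7,0,-30]],
  ],
  newtons=25,
)

```text
t: 0.65
tool_pos: [0.341, -0.425, 0.25]
tool_rot: [-2.877, -1.26, -0.001]
contact_force: [0.1, 0.2, 0.4]
opening: 0.0124
grip_force: 0.0
```

```bash
cat >> h.py <<'E'
def to(x,y,z,yang=None):
    o=ctrl.get_obs();M=R.from_rotvec(o['tool_rot']).as_matrix();p=np.array(o['tool_pos'])
    a=np.degrees(np.arctan2(M[1,1],M[0,1]))
    print('t',round(o['t'],2),'p',p.round(4),'yang',round(a,1),'F',np.round(o['contact_force'],1),'open',round(o['opening'],4),'grip',round(o['grip_force'],1))
    print('tool shift cm',(M.T@(np.array([x,y,z])-p)*100).round(2),'turn',None if yang is None else round(-(yang-a),1))
E
python3 -c "
from h import *
to(.497,-.256,.2,-43)"
```

```text
t 0.65 p [ 0.341 -0.425  0.25 ] yang -42.7 F [0.1 0.2 0.4] open 0.0124 grip 0.0
tool shift cm [23.    0.    5.02] turn 0.3
```

Request:
servo_tool(
  increments=[
    [[0,5,0,1,0],[0,10,0,2,0],[0,15,0,3,0],[0,20,0,4,0],[0,23,0,5,0]],
  ],
)

```text
t: 1.15
tool_pos: [0.4979, -0.2571, 0.1999]
tool_rot: [-2.88, -1.254, -0.001]
contact_force: [0.2, -1.2, -0.1]
opening: 0.0002
grip_force: 0.0
```

Request:
servo_tool(
  increments=[
    [[0,0,0,0,0],[0,0,0,0,0]],
  ],
)

```text
t: 1.35
tool_pos: [0.4964, -0.2589, 0.1996]
tool_rot: [-2.88, -1.254, 0.002]
contact_force: [0.3, -0.6, -0.1]
opening: -0.0001
grip_force: 0.0
```

```bash
python3 - <<'E'
from h import *
import pickle
to(.497,-.256,.11,-43)
d=cam('wrist');pickle.dump(d,open('w1.pkl','wb'));save(d,'w1.png')
h,S,V=cv2.split(cv2.cvtColor(d['img'],cv2.COLOR_RGB2HSV))
m=(((h<8)|(h>172))&(S>110)).astype(np.uint8)
n,l,st,c=cv2.connectedComponentsWithStats(m)
for i in range(1,n):
    if st[i,4]>300: print('red',st[i],c[i],onz(d,*c[i],.0795))
E
```

```text
t 1.35 p [ 0.4964 -0.2589  0.1996] yang -43.0 F [ 0.3 -0.6 -0.1] open -0.0001 grip 0.0
tool shift cm [ 0.26 -0.14  8.96] turn 0.0
red [ 236   72   79   80 4924] [275.03330626 111.33042242] [ 0.5170375  -0.19438109  0.0795    ]
red [ 550   92   57   48 1317] [577.48747153 115.85421412] [ 0.66802743 -0.33701958  0.0795    ]
red [   0  311   92   89 1712] [ 41.8896028  354.57359813] [ 0.23179044 -0.19874185  0.0795    ]
```

View pics/w1.png

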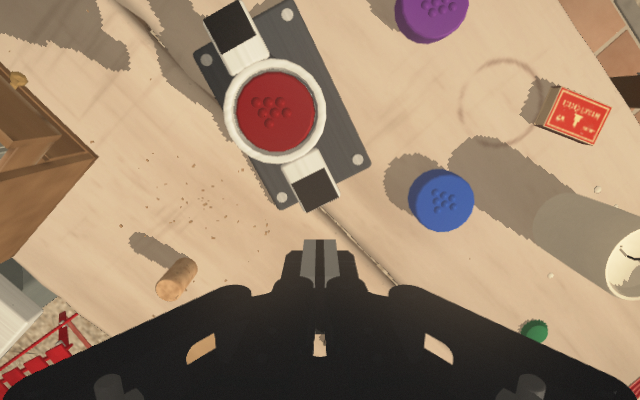

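The wrist view shows the ring and red puck centred at (275,111), the near pad at (318,188) and the far pad at (231,27).

```bash
python3 - <<'E'
from h import *
import pickle
d=pickle.load(open('w1.pkl','rb'))
a=onz(d,318,188,.082);b=onz(d,231,27,.082);print(a,b,(a+b)/2,np.linalg.norm(a-b))
to(a[0],a[1],.105,-43)
E
```

```text
[ 0.50250165 -0.25220925  0.082     ] [ 0.5336241  -0.13819057  0.082     ] [ 0.51806287 -0.19519991  0.082     ] 0.11818996265825693
t 1.4 p [ 0.4962 -0.2598  0.2002] yang -43.0 F [-0.3 -0.7 -0.4] open 0.0004 grip 0.0
tool shift cm [ 0.99 -0.05  9.52] turn -0.0
```

Request:
servo_tool(
  increments=[
    [[0,0.7,0,2.5,0],[0,0.7,0,5,0],[0,0.7,0,7.5,0],[0,0.7,0,9,0],[0,0.7,0,9,0]],
  ],
)

```text
t: 1.9
tool_pos: [0.4993, -0.2545, 0.108]
tool_rot: [-2.879, -1.247, 0.004]
contact_force: [-0.5, 0.6, -0.1]
opening: 0.0001
grip_force: 0.0
```

Request:
servo_tool(
  increments=[
    [[0,0,0,0.3,0],[0,0,0,0.6,0],[0,0,0,0.9,0],[0,0,0,1.2,0],[0,0,0,1.5,0]],
  ],
)

```text
t: 2.4
tool_pos: [0.5017, -0.2548, 0.0963]
tool_rot: [2.88, 1.251, 0.001]
contact_force: [-1.8, 0.2, 6.6]
opening: 0.0003
grip_force: 2.7
```

Request:
servo_tool(
  increments=[
    [[0,0,0,0.4,0],[0,0,0,0.8,0],[0,0,0,1.2,0],[0,0,0,1.6,0],[0,0,0,2.0,0]],
  ],
)

```text
t: 2.9
tool_pos: [0.5017, -0.2548, 0.0764]
tool_rot: [2.88, 1.251, 0.001]
contact_force: [-1.3, 0.1, 5.5]
opening: -0.0
grip_force: 2.8
```

Request:
servo_tool(
  increments=[
    [[0,0,0,0.2,0],[0,0,0,0.4,0],[0,0,0,0.4,0]],
  ],
)

```text
t: 3.2
tool_pos: [0.5017, -0.2548, 0.0719]
tool_rot: [2.88, 1.251, 0.001]
contact_force: [-0.8, -0.4, 3.5]
opening: -0.0002
grip_force: 1.8
```

Request:
servo_tool(
  increments=[
    [[0,0,0,0.1,0],[0,0,0,0.2,0],[0,0,0,0.2,0]],
  ],
)

```text
t: 3.5
tool_pos: [0.5017, -0.2548, 0.071]
tool_rot: [2.881, 1.251, 0.0]
contact_force: [-3.4, 1.4, 10.3]
opening: 0.0001
grip_force: 5.0
```

Request:
servo_tool(
  increments=[
    [[0,0,0,0.1,0],[0,0,0,0.1,0]],
  ],
)

```text
t: 3.7
tool_pos: [0.5018, -0.2549, 0.0709]
tool_rot: [2.881, 1.252, 0.0]
contact_force: [-6.5, 3.0, 15.2]
opening: -0.0002
grip_force: 7.5
```

Request:
servo_tool(
  increments=[
    [[0,0,0,-3,0],[0,0,0,-8,0],[3,0,0,-11,0],[6,0,0,-11,0],[8.5,0,0,-11,0]],
  ],
)

```text
t: 4.2
tool_pos: [0.5013, -0.2544, 0.1785]
tool_rot: [2.881, 1.251, 0.001]
contact_force: [0.5, 0.3, 0.1]
opening: 0.0431
grip_force: 0.0
```

Request:
servo_tool(
  increments=[
    [[8.5,0,0,0,0],[8.5,0,0,0,0],[8.5,0,0,0,0]],
  ],
)

```text
t: 4.5
tool_pos: [0.5004, -0.2539, 0.1765]
tool_rot: [-2.879, -1.25, 0.003]
contact_force: [0.9, 0.9, 0.7]
opening: 0.0842
grip_force: 0.0
```

```bash
python3 - <<'E'
from h import *
to(.516,-.1965,.13,-43)
d=cam('wrist');save(d,'w2.png')
h,S,V=cv2.split(cv2.cvtColor(d['img'],cv2.COLOR_RGB2HSV))
m=(((h<8)|(h>172))&(S>110)).astype(np.uint8)
n,l,st,c=cv2.connectedComponentsWithStats(m)
for i in range(1,n):
    if st[i,4]>300: print('red',st[i],c[i],onz(d,*c[i],.078))
E
```

```text
t 4.5 p [ 0.5004 -0.2539  0.1765] yang -43.1 F [0.9 0.9 0.7] open 0.0842 grip 0.0
tool shift cm [ 5.26 -2.77  4.65] turn -0.1
red [ 229   80   87   86 5845] [271.71052181 122.46295979] [ 0.51711258 -0.19421543  0.078     ]
red [ 567   99   61   51 1508] [596.68103448 124.65251989] [ 0.6670712  -0.33418073  0.078     ]
```

View pics/w2.png

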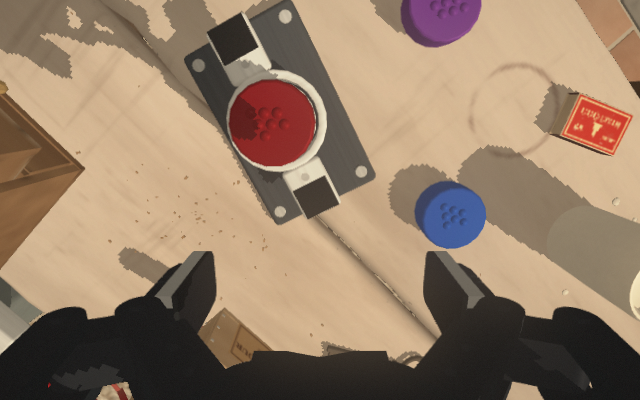

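The puck now stands bare above the rim, centred at (272,122), and the ring is down. I move over it and descend.

Request:
servo_tool(
  increments=[
    [[8.5,3,-1.5,0,0],[8.5,5.3,-2.7,1,0],[8.5,5.3,-2.7,3,0],[8.5,5.3,-2.7,5,0],[8.5,5.3,-2.7,5,0]],
  ],
  newtons=25,
)

```text
t: 5.05
tool_pos: [0.5155, -0.1958, 0.1245]
tool_rot: [-2.876, -1.25, 0.007]
contact_force: [0.3, -0.7, 0.5]
opening: 0.085
grip_force: 0.0
```

```bash
python3 - <<'E'
from h import *
to(.5165,-.1955,.076,-43)
d=cam('wrist');save(d,'w3.png')
E
```

```text
t 5.05 p [ 0.5155 -0.1958  0.1245] yang -43.0 F [ 0.3 -0.7  0.5] open 0.085 grip 0.0
tool shift cm [0.1  0.09 4.85] turn -0.0
```

View pics/w3.png

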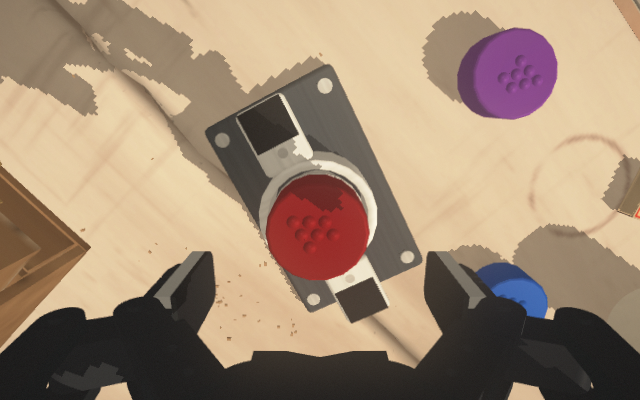

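The puck is centred between the fingers (column 318 against 320). I descend.

Request:
servo_tool(
  increments=[
    [[8.5,0.1,0.05,1.5,0],[8.5,0.1,0.05,3,0],[8.5,0.1,0.05,4,0],[8.5,0.1,0.05,4.8,0],[8.5,0.1,0.05,4.8,0]],
  ],
)

```text
t: 5.6
tool_pos: [0.5177, -0.1964, 0.0785]
tool_rot: [-2.879, -1.25, 0.003]
contact_force: [-0.0, -0.0, -1.1]
opening: 0.0849
grip_force: 0.0
```

Request:
servo_tool(
  increments=[
    [[7,0,0,0,0],[6.5,0,0,0,0],[6,0,0,0,0],[5.8,0,0,0,0],[5.6,0,0,0,0]],
  ],
  newtons=22,
)

```text
t: 6.1
tool_pos: [0.5189, -0.1969, 0.0806]
tool_rot: [2.881, 1.251, 0.001]
contact_force: [0.1, 0.5, 0.3]
opening: 0.0562
grip_force: 0.1
```

Request:
servo_tool(
  increments=[
    [[5.4,0,0,0,0],[5.2,0,0,0,0],[5,0,0,0,0],[5,0,0,0,0],[5,0,0,0,0]],
  ],
  newtons=22,
)

```text
t: 6.6
tool_pos: [0.5189, -0.197, 0.0807]
tool_rot: [2.881, 1.251, 0.001]
contact_force: [-0.9, 0.0, 4.4]
opening: 0.0529
grip_force: 23.5
```

Request:
servo_tool(
  increments=[
    [[5,0,0,-0.3,0],[5,0,0,-1,0],[5,0,0,-2,0],[5,0,0,-3.5,0],[5,0,0,-5,0]],
  ],
)

```text
t: 7.1
tool_pos: [0.5188, -0.197, 0.1319]
tool_rot: [2.881, 1.251, 0.001]
contact_force: [0.5, 0.0, -1.1]
opening: 0.0523
grip_force: 23.2
```

Request:
servo_tool(
  increments=[
    [[5,0,0,-2,0],[5,0,0,-5,0],[5,0,0,-8,0],[5,0,0,-9,0],[5,0,0,-9,0]],
  ],
)

```text
t: 7.6
tool_pos: [0.5199, -0.1975, 0.2234]
tool_rot: [2.878, 1.25, 0.005]
contact_force: [-0.5, -0.4, 0.2]
opening: 0.0525
grip_force: 23.3
```

```bash
python3 - <<'E'
from h import *
to(.501,.115,.2,-43)
d=cam('side');save(d,'s2.png',(220,150,360,300),4)
E
```

```text
t 7.6 p [ 0.5199 -0.1975  0.2234] yang -43.1 F [-0.5 -0.4  0.2] open 0.0525 grip 23.3
tool shift cm [ 21.55 -22.72   2.25] turn -0.1
```

View pics/s2.png

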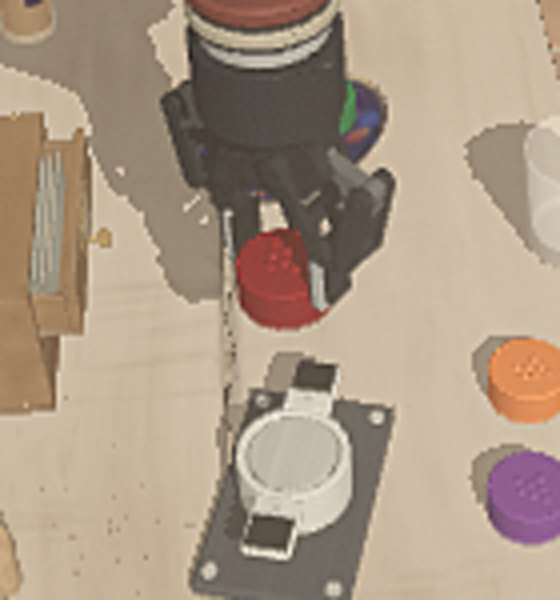

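The puck is held upright at (285,280) in the crop, and the disc stayed on the post at (293,450). I carry it over to the tray.

Request:
servo_tool(
  increments=[
    [[5,1.5,-1.6,0,0],[5,4,-4.2,0,0],[5,6.8,-7.2,0,0],[5,9.4,-9.9,0,0],[5,12,-12.6,0,0]],
  ],
)

```text
t: 8.15
tool_pos: [0.507, -0.0216, 0.2177]
tool_rot: [-2.88, -1.25, 0.005]
contact_force: [0.5, -0.7, -1.0]
opening: 0.0524
grip_force: 23.3
```

Request:
servo_tool(
  increments=[
    [[5,2.5,-2.6,0,0],[5,5,-5.2,0,0],[5,7.5,-7.8,1,0],[5,9,-9.7,2,0],[5,9.5,-10.1,2,0]],
  ],
)

```text
t: 8.65
tool_pos: [0.4968, 0.117, 0.1961]
tool_rot: [-2.877, -1.255, 0.011]
contact_force: [-0.8, -0.2, -1.0]
opening: 0.0525
grip_force: 23.3
```

Request:
servo_tool(
  increments=[
    [[5,0,0,2,0],[5,0,0,4,0],[5,0,0,6,0],[5,0,0,7,0],[5,0,0,7,0]],
  ],
)

```text
t: 9.15
tool_pos: [0.498, 0.1145, 0.1278]
tool_rot: [-2.881, -1.25, 0.008]
contact_force: [-0.5, 0.1, -0.3]
opening: 0.0523
grip_force: 23.3
```

Request:
servo_tool(
  increments=[
    [[5,0,0,0,0],[5,0,0,0,0],[5,0,0,0,0]],
  ],
)

```text
t: 9.45
tool_pos: [0.5004, 0.1152, 0.1316]
tool_rot: [2.881, 1.251, 0.003]
contact_force: [-0.6, 1.5, -1.4]
opening: 0.0521
grip_force: 23.3
```

```bash
python3 - <<'E'
from h import *
to(.501,.115,.0307,-43)
d=cam('wrist');save(d,'w4.png')
o=ctrl.get_obs()
d=cam('side');save(d,'s3.png',(230,110,360,210),5)
E
```

```text
t 9.45 p [0.5004 0.1152 0.1316] yang -43.1 F [-0.6  1.5 -1.4] open 0.0521 grip 23.3
tool shift cm [1.000e-02 4.000e-02 1.009e+01] turn -0.1
```

View pics/w4.png

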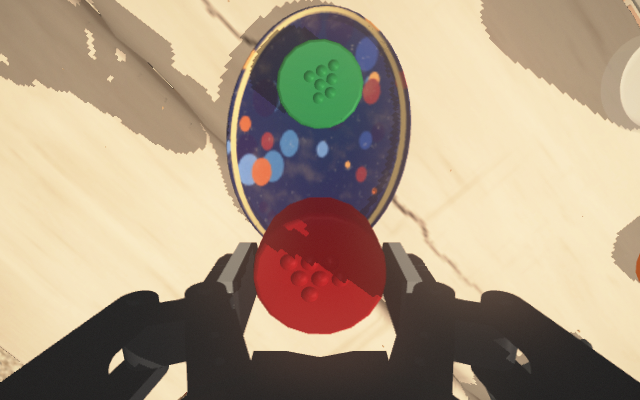

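The tray is centred at column ~319, in line with the tool, and the green puck is at (320,84). I check the distance along the tray axis: the green puck must be 72 mm ahead.

```bash
python3 - <<'E'
from h import *
d=cam('wrist');o=ctrl.get_obs();M=R.from_rotvec(o['tool_rot']).as_matrix();p=np.array(o['tool_pos'])
f=lambda u,v,z:(M.T@(onz(d,u,v,z)-p)*1000).round(1)
print('green',f(320,84,.028),'tray far end',f(320,5,.012),'L',f(228,130,.012),'R',f(410,120,.012),'red held',f(320,265,p[2]-.003),p)
E
```

```text
green [ 78.1   1.6 103.1] tray far end [126.9   1.6 119.1] L [ 49.3 -60.7 119. ] R [ 55.9  62.3 119.1] red held [5.1 1.4 3. ] [0.49996751 0.11522842 0.13102463]
```

Request:
servo_tool(
  increments=[
    [[5,0.1,0.1,2,0],[5,0.1,0.1,4,0],[5,0.1,0.1,6,0],[5,0.1,0.1,7.5,0],[5,0.1,0.1,8.5,0]],
  ],
)

```text
t: 10.1
tool_pos: [0.5005, 0.1152, 0.0441]
tool_rot: [-2.881, -1.251, 0.002]
contact_force: [0.1, 0.3, -0.1]
opening: 0.0524
grip_force: 23.3
```

Request:
servo_tool(
  increments=[
    [[5,0,0,0.2,0],[5,0,0,0.4,0],[5,0,0,0.6,0],[5,0,0,0.7,0],[5,0,0,0.7,0]],
  ],
)

```text
t: 10.6
tool_pos: [0.5013, 0.1153, 0.0387]
tool_rot: [2.881, 1.251, 0.001]
contact_force: [-0.3, -0.3, -0.1]
opening: 0.0521
grip_force: 23.3
```

Request:
servo_tool(
  increments=[
    [[5,0,0,0,0],[5,0,0,0,0],[5,0,0,0,0]],
  ],
)

```text
t: 10.9
tool_pos: [0.5011, 0.1153, 0.0385]
tool_rot: [2.882, 1.251, 0.0]
contact_force: [-0.1, -0.1, -0.9]
opening: 0.0527
grip_force: 23.3
```

Need about 7.8 mm more.

Request:
servo_tool(
  increments=[
    [[5,0,0,0.2,0],[5,0,0,0.35,0],[5,0,0,0.45,0],[5,0,0,0.5,0],[5,0,0,0.5,0]],
  ],
)

```text
t: 11.4
tool_pos: [0.5009, 0.1152, 0.0331]
tool_rot: [-2.881, -1.251, 0.0]
contact_force: [0.2, 0.9, -0.1]
opening: 0.0526
grip_force: 23.3
```

Request:
servo_tool(
  increments=[
    [[5,0,0,0.05,0],[5,0,0,0.1,0],[5,0,0,0.1,0]],
  ],
)

```text
t: 11.7
tool_pos: [0.501, 0.1152, 0.0323]
tool_rot: [-2.882, -1.251, 0.0]
contact_force: [0.2, -0.2, -0.8]
opening: 0.0525
grip_force: 23.3
```

Request:
servo_tool(
  increments=[
    [[5,0,0,0.03,0],[5,0,0,0.06,0],[5,0,0,0.06,0]],
  ],
)

```text
t: 12.0
tool_pos: [0.501, 0.1152, 0.0317]
tool_rot: [2.882, 1.251, -0.0]
contact_force: [0.4, 1.0, -0.2]
opening: 0.0523
grip_force: 23.3
```

Request:
servo_tool(
  increments=[
    [[5,0,0,0.03,0],[5,0,0,0.06,0],[5,0,0,0.06,0]],
  ],
)

```text
t: 12.3
tool_pos: [0.501, 0.1152, 0.0311]
tool_rot: [-2.882, -1.251, 0.0]
contact_force: [0.5, 0.1, -1.2]
opening: 0.0529
grip_force: 23.3
```

Request:
servo_tool(
  increments=[
    [[5,0,0,0.03,0],[5,0,0,0.06,0],[5,0,0,0.06,0]],
  ],
)

```text
t: 12.6
tool_pos: [0.5011, 0.1152, 0.0309]
tool_rot: [-2.882, -1.251, 0.0]
contact_force: [-2.7, -0.5, 4.2]
opening: 0.0522
grip_force: 23.8
```

Contact is light (about 4 N) at the expected height. I release with a modest opening, then rise.

Request:
servo_tool(
  increments=[
    [[5.4,0,0,0,0],[5.7,0,0,0,0],[6.0,0,0,0,0],[6.3,0,0,0,0],[6.3,0,0,0,0]],
  ],
)

```text
t: 13.1
tool_pos: [0.501, 0.1152, 0.0305]
tool_rot: [-2.882, -1.251, -0.0]
contact_force: [0.6, -0.9, -0.1]
opening: 0.0625
grip_force: 0.0
```

Request:
servo_tool(
  increments=[
    [[6.3,0,0,0,0],[6.3,0,0,-0.5,0],[6.3,0,0,-1.5,0],[6.3,0,0,-3,0],[6.3,0,0,-5,0]],
  ],
)

```text
t: 13.6
tool_pos: [0.5007, 0.1152, 0.0816]
tool_rot: [-2.881, -1.251, 0.001]
contact_force: [-0.1, 0.3, 0.3]
opening: 0.0627
grip_force: 0.0
```

Request:
servo_tool(
  increments=[
    [[6.3,0,0,-4,0],[6.3,0,0,-8,0],[6.3,-3,0,-11,0],[6.3,-6,0,-13,0],[6.3,-8,0,-13,0]],
  ],
)

```text
t: 14.1
tool_pos: [0.4477, 0.0559, 0.2164]
tool_rot: [2.878, 1.25, 0.013]
contact_force: [0.5, 0.6, 0.2]
opening: 0.0626
grip_force: 0.0
```

Request:
servo_tool(
  increments=[
    [[6.3,0,0,0,0],[6.3,0,0,0,0],[6.3,0,0,0,0]],
  ],
)

```text
t: 14.4
tool_pos: [0.4466, 0.0572, 0.2105]
tool_rot: [-2.881, -1.252, 0.0]
contact_force: [-1.7, 0.4, 0.2]
opening: 0.0629
grip_force: 0.0
```

```bash
python3 - <<'E'
from h import *
to(.5,.1,.2)
d=cam('wrist');s=cam('side')
save(d,'w5.png')
E
```

```text
t 14.4 p [0.4466 0.0572 0.2105] yang -43.0 F [-1.7  0.4  0.2] open 0.0629 grip 0.0
tool shift cm [6.77 0.99 1.05] turn None
```

View pics/w5.png

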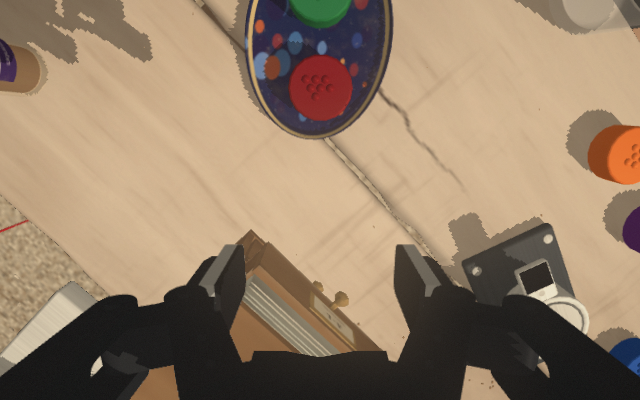

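The red puck sits flat at (321,88) in the free half of the tray, with the green puck undisturbed at (320,0). The ring is still down at the lower right, and nothing touches the robot.

```bash
python3 -c "
from h import *
print(ctrl.finish_job())"
```

```text
the job is handed in; nothing more can be done
None
```

The ring is fully down and the red puck, without its disc, lies flat on the free half of the tray; grip was about 24 N, set-down about 4 N, and the job was handed in at about 14.5 s.

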